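# Find the loose bolt on the sample warmer

### The job

Clear the caps of the sample warmer by hanging the blue tube carrier by its bar handle across both prongs of the hook stand and letting go of it, then tap each of the three bolts on the warmer's front deck from above with the fingertips, in order left, middle, right as the robot faces it, pressing down on each to feel which one is loose: it sinks several millimetres and stays down, while the others stay firm. With the fingers, lift the cap straight behind the loose bolt to about 45 degrees or more and finish while still holding it open; the other two caps stay shut, the carrier stays hung, and nothing else on the bench is knocked over or shoved.

Things in the scene. Friction and masses are not known exactly. Their poses are not given: they have to be found in the camera images.
- station: Three-well sample warmer fixed on the bench, 180 (x) x 290 (y) mm. Origin at bench level, x away from the front, y to the left, z up. Front 60 mm: low deck, top 40 mm above the bench, with three steel thumb bolts in a row along y. Behind it the 65 mm high body with three hinged caps side by side (tops 77 mm above the bench when shut). Each bolt belongs to the cap straight behind it.
- carrier: Blue test-tube carrier, 44 (x) x 120 (y) mm, 155 tall, about 0.25 kg, standing upright on the caps at the start. Origin at the centre of its underside; z up. Two end uprights (8 mm thick along y, 20 mm along x) carry a round bar along y. Four tubes stand in it, tops 80 mm above the underside; between them and the bar the space is open from front to back, so the prongs can pass through there.
- carrier_bar (a point): Middle of the carrier's handle: straight round bar, 10 mm thick, along the carrier's y, 102 mm clear length between the uprights, axis 150 mm above the carrier's underside.
- hook_stand: Fixed steel stand with a two-pronged hook. Base plate 130 x 130 x 12 mm. Two prongs of 8 mm rod, 64 mm apart between centres (at y = +32 and -32 mm), each from its own post at x = +60 mm (195 mm high) forward along -x, down to a valley at x = 0 and up to a tip at x = -24 mm, 201 mm above the bench at its top. Origin at bench level under the valleys; x away from the tips, y along the hung bar.
- hook_seat (a point): Where the middle of the carrier's bar comes to rest when hung across both valleys: bar axis 187 mm above the bench, along the stand's y, halfway between the prongs. Bring the carrier in from the tips' side (-x of the stand) with its bar just above the tips, so that the prongs enter below the bar and above the tubes, then lower the bar into the valleys; there is about 11 mm of play sideways between uprights and prongs.
- bolt_left_top (a point): Centre of the flat top of the left bolt's round head (18 mm across, 10 mm high), 62 mm above the bench while it stands up, 77 mm in front of the station's origin.
- bolt_left (a joint): How far the left bolt has sunk, m: 0 at the start. A tight bolt gives at most about 1.5 mm under a firm tap; the loose one sinks under about 3 N, 7 mm at most, and stays down.
- cap_left_handle (a point): Middle of the left cap's handle: round steel bar, 10 mm thick, 54 mm clear length along the station's y, 30 mm above the cap's top at its front edge, open below and around. Moves with the cap, which swings about a hinge line along the station's y at its rear edge: with the cap shut this bar's axis lies 105 mm in front of the hinge line and 35 mm higher.
- cap_left (a joint): Opening angle of the left cap, rad: 0 shut, grows as its front edge rises, stop at 1.3. About 0.18 kg; falls shut when let go. The handle bar can turn between the fingers while the cap swings.
- bolt_middle_top (a point): Centre of the flat top of the middle bolt's round head (18 mm across, 10 mm high), 62 mm above the bench while it stands up, 77 mm in front of the station's origin.
- bolt_middle (a joint): How far the middle bolt has sunk, m: 0 at the start. A tight bolt gives at most about 1.5 mm under a firm tap; the loose one sinks under about 3 N, 7 mm at most, and stays down.
- cap_middle_handle (a point): Middle of the middle cap's handle: round steel bar, 10 mm thick, 54 mm clear length along the station's y, 30 mm above the cap's top at its front edge, open below and around. Moves with the cap, which swings about a hinge line along the station's y at its rear edge: with the cap shut this bar's axis lies 105 mm in front of the hinge line and 35 mm higher.
- cap_middle (a joint): Opening angle of the middle cap, rad: 0 shut, grows as its front edge rises, stop at 1.3. About 0.18 kg; falls shut when let go. The handle bar can turn between the fingers while the cap swings.
- bolt_right_top (a point): Centre of the flat top of the right bolt's round head (18 mm across, 10 mm high), 62 mm above the bench while it stands up, 77 mm in front of the station's origin.
- bolt_right (a joint): How far the right bolt has sunk, m: 0 at the start. A tight bolt gives at most about 1.5 mm under a firm tap; the loose one sinks under about 3 N, 7 mm at most, and stays down.
- cap_right_handle (a point): Middle of the right cap's handle: round steel bar, 10 mm thick, 54 mm clear length along the station's y, 30 mm above the cap's top at its front edge, open below and around. Moves with the cap, which swings about a hinge line along the station's y at its rear edge: with the cap shut this bar's axis lies 105 mm in front of the hinge line and 35 mm higher.
- cap_right (a joint): Opening angle of the right cap, rad: 0 shut, grows as its front edge rises, stop at 1.3. About 0.18 kg; falls shut when let go. The handle bar can turn between the fingers while the cap swings.
- green_bottle: Bystander, green glass bottle, 72 mm wide, 200 mm tall; origin under its centre.
- grey_bottle: Bystander, grey jar with black cap, 80 mm wide, 170 mm tall; origin under its centre.
- powder_jar: Bystander, white jar with blue cap, 74 mm wide, 110 mm tall; origin under its centre.
- stoppered_flask: Bystander, small stoppered glass flask, 48 mm wide, 66 mm tall; origin under its centre.
- beaker: Bystander, glass beaker, 60 mm wide, 70 mm tall; origin under its centre.
- marker: Bystander, white marker pen lying down, 16 mm thick, 136 mm long; origin under its middle.
- dish: Bystander, flat glass dish, 90 mm wide, 14 mm tall; origin under its centre.

How it is judged:
On the way, in this order (a step that is already met when the one before it is completed fails the run):
1. the carrier hangs by its bar on both prongs, let go (horizontal distance between carrier_bar and hook_seat below 0.02 m and z of carrier_bar in the frame of hook_seat between -0.008 and 0.008 m and angle between carrier's own z axis and vertical below 0.35 rad and contact force between carrier and hook_stand above 0.8 N and contact force between carrier and the fingers below 0.05 N and contact force between carrier and the arm below 0.05 N), for 0.2 s.
2. the left bolt is tapped (contact force between bolt_left and the fingers above 1 N), for 0.02 s.
3. the middle bolt is tapped (contact force between bolt_middle and the fingers above 1 N), for 0.02 s.
4. the right bolt is tapped (contact force between bolt_right and the fingers above 1 N), for 0.02 s.
5. the cap behind the loose bolt is lifted (((value of joint cap_left above 0.65 rad and value of joint bolt_left above 0.004 m) or (value of joint cap_middle above 0.65 rad and value of joint bolt_middle above 0.004 m) or (value of joint cap_right above 0.65 rad and value of joint bolt_right above 0.004 m))), for 0.2 s.
At the end, for the whole second after the job is handed in: The robot still holds the cap behind the loose (sunk over 4 mm) bolt more than 0.65 rad (37 degrees) open, at rest; the other caps below 0.1 rad; the carrier hangs still and untouched, bar within 20 mm sideways and 8 mm in height of its seat, tilted under 0.35 rad (all of step 1 and linear speed of carrier below 0.05 m/s and ((value of joint cap_left above 0.65 rad and value of joint bolt_left above 0.004 m and contact force between cap_left and the fingers above 0.2 N and velocity of joint cap_left between -0.1 and 0.1 rad/s and value of joint each of cap_middle, cap_right below 0.1 rad) or (value of joint cap_middle above 0.65 rad and value of joint bolt_middle above 0.004 m and contact force between cap_middle and the fingers above 0.2 N and velocity of joint cap_middle between -0.1 and 0.1 rad/s and value of joint each of cap_left, cap_right below 0.1 rad) or (value of joint cap_right above 0.65 rad and value of joint bolt_right above 0.004 m and contact force between cap_right and the fingers above 0.2 N and velocity of joint cap_right between -0.1 and 0.1 rad/s and value of joint each of cap_left, cap_middle below 0.1 rad))); the arm keeps its last pose, push and grip.
It fails at once if a cap is lifted whose bolt has not proved loose ((value of joint cap_left above 0.2 rad and value of joint bolt_left below 0.004 m) or (value of joint cap_middle above 0.2 rad and value of joint bolt_middle below 0.004 m) or (value of joint cap_right above 0.2 rad and value of joint bolt_right below 0.004 m)).
It fails at once if the carrier is tipped over (angle between carrier's own z axis and vertical above 1 rad).
It fails at once if a bystander is shoved more than 30 mm or tipped (distance of any of green_bottle, grey_bottle, powder_jar, stoppered_flask, beaker, marker, dish from where it was at the start of the episode above 0.03 m or angle between any of green_bottle, grey_bottle, powder_jar, stoppered_flask, beaker, dish's own z axis and vertical above 0.5 rad).
It also fails if it takes over 72 s, if anything falls off the work surface, if the arm or the gripper's body presses on something with over 40 N, if the wrist force passes 120 N, or if a joint passes its speed limit or range.

### The arm

A 6-joint arm with a two-finger parallel gripper is mounted at the origin on the work surface. World frame = base frame: x ahead of the robot, y to its left, z up, the work surface at z = 0. Lengths are in m, angles in rad, forces in N, time in s.
With the tool pointing down it reaches from about 0.35 to 0.775 m from the base axis. Payload 5.5 kg.
Tool frame: the origin (TCP) lies on the centre line of the jaws, within the pads' length; the fingertips stand 8 mm ahead of it and the grasp point (between the pads) lies 11 mm behind it; z points along the fingers, y is the direction in which the jaws open and shut (so a half turn about z gives the same grasp; the last joint's range is limited). The gripper opens to 85 mm and grips with 20 to 120 N. Pads are 22 mm wide; open, the fingers measure 114 mm over their backs; the gripper's body (76 mm by 85 mm) begins 54 mm behind the grasp point. The pads swing forward as they close: fully open they stand 13 mm farther back than shut.
Start: joints at [-1.459, 0.313, 0.046, 1.304, 0, 1.431], TCP at [0.143, -0.557, 0.239] pointing down, gripper open.
Joint ranges: [-2.76, 2.76], [-0.86, 1.69], [-1.03, 1.26], [-2.2, 2.34], [-1.47, 1.5], [-3.14, 3.14]. Speed limits (rad/s): [2.57, 2.57, 3.14, 3.14, 3.14, 3.14].

### API

Orientations are given as a unit quaternion [w, x, y, z].
In Python, from workcell import env gives the robot as it stands. The module is installed in compiled form; this text tells all that it offers.
- The arm moves only by the tool play_rows, never from a script. Its argument "steps" is a list of rows, each an object with "claw": the closure in counts, from 0 (fully open) to 255 (shut); "dp": the shift along the tool's x, y, z in m, a list of three; "angular": the turn, a rotation vector about the tool's x, y, z in degrees, a list of three. In form: [{"claw": claw, "dp": [dx, dy, dz], "angular": [wx, wy, wz]}, ...]. A call has exactly 8 rows; each row shifts and turns the commanded pose from where the row before left it, along the tool's axes as they then stand; what a row does not reach is not made up. A row lasts 1/12 s, in which the tool goes at most 41.7 mm and 7.16 degrees, less where a joint would pass 70% of its speed; a pose out of reach is approached as far as the arm can. A call is refused whole if a number of a shift passes 0.0417 or a number of a turn 7.16, either way. A call with a gripper value outside its range is refused whole. The fingers move at their own pace and stop on an object; "force" is the grip in N (left out, the last holds). Time passes only in rows, so rows that do not move let the fingers close, or fill a call up. It gives the time, the measured TCP pose, the force and the opening at its end, in the units of the state.
- env.get_state(): the state, without advancing time (a new reading comes with each control period).
- env.read_camera(name): name is "side" or "top"; returns (picture, depth): 480x640x3 uint8, red, green, blue; 480x640 float32, m along the optical axis (not along the pixel's ray), 0 where there is no reading.
- env.calibration(name): a dict with "fx", "fy", "cx", "cy" (pixels), "world_from_camera" (4x4, takes a point from camera to world coordinates). Camera axes: x right, y down, z forward; pixel columns grow to the right and rows downward; lengths in m; the calibration is good to about 2 mm. A picture is of the moment at which its call begins. calibration takes no time and is no camera call.
- env.hand_in(): hands the job in, once; it reports no verdict.
The state is a dict: "clock": time; "joint_pos": joint angles; "qvel": joint speeds; "tau": joint torques, N m; "tcp_pos": TCP position; "orientation": TCP orientation; "wrist_force": force on the tool from outside, world axes, zero at the start; "ft_torque": the same for the moment, N m; "finger_gap": finger opening in m.
Only numpy, scipy, OpenCV 4.12 (cv2) and the standard library are available. Lean on these libraries where they do the work, as an engineer would, in place of code of your own. Each camera call takes 0.05 s, during which the arm holds its last target. There are 200 camera calls.

## Working session

There is one attempt and no reset: what is moved stays moved. The work goes in short steps, Python scripts to look and compute and a tool call to move; the robot and the scene stay as the last step left them, time stands still between calls to the robot, and variables do not carry over. Pictures are saved under pics/ and viewed, about 8 in all and at most 12, crops included, and the job is handed in when it is done.

Besides the shell and the picture viewer there is one more tool, called as name([rows], argument=value, ...), one row to a line, values as JSON. play_rows: Moves the arm, as the interface text tells. Its arguments: {"type":"object","properties":{"steps":{"type":"array","items":{"type":"object","properties":{"claw":{"type":"number"},"dp":{"type":"array","items":{"type":"number"}},"angular":{"type":"array","items":{"type":"number"}}}}},"force":{"type":"number"}},"required":["steps"]}

```bash
mkdir -p pics
cat > h.py <<'E'
import numpy as np, cv2
from workcell import env
def cloud(n):
    im,d=env.read_camera(n); c=env.calibration(n); T=np.array(c["world_from_camera"])
    v,u=np.mgrid[:480,:640]
    P=np.stack([(u-c["cx"])/c["fx"]*d,(v-c["cy"])/c["fy"]*d,d],-1)@T[:3,:3].T+T[:3,3]
    P[d==0]=np.nan
    return im,P
E
python3 - <<'E'
from h import *
for n in("side","top"):
    im,P=cloud(n); np.savez(f"/tmp/{n}.npz",im=im,P=P); cv2.imwrite(f"pics/{n}0.png",im[...,::-1])
    c=env.calibration(n);print(n,c["fx"],np.round(c["world_from_camera"],3).tolist())
print(env.get_state())
E
```

```text
side 510.11018486754335 [[0.985, -0.137, 0.106, 0.475], [-0.173, -0.728, 0.663, -0.699], [-0.013, -0.672, -0.741, 0.893], [0.0, 0.0, 0.0, 1.0]]
top 533.8083360781643 [[0.016, -0.989, 0.148, 0.38], [-1.0, -0.017, -0.007, -0.035], [0.009, -0.148, -0.989, 1.431], [0.0, 0.0, 0.0, 1.0]]
{'clock': 0.1, 'joint_pos': array([-1.45862769e+00,  3.13918056e-01,  4.50980118e-02,  1.30359428e+00,
        1.71418502e-06,  1.43119815e+00]), 'qvel': array([-1.76639601e-03, -3.75365319e-05,  3.98947358e-03, -4.75415602e-04,
        1.21150384e-03,  6.63784189e-05]), 'tau': array([ 1.44567966e-03, -4.81724453e+01,  2.99244475e+01,  1.26743002e-02,
       -2.27577498e-04,  5.40717679e-06]), 'tcp_pos': array([ 0.14318418, -0.55643593,  0.23850437]), 'orientation': array([-8.08910237e-04,  9.92086817e-01,  1.25551158e-01,  1.19518835e-05]), 'wrist_force': array([ 0.50230755, -0.68870562,  1.10970351]), 'ft_torque': array([-0.03478238,  0.01519196,  0.05428128]), 'finger_gap': 0.08569562135040312}
```

View pics/side0.png

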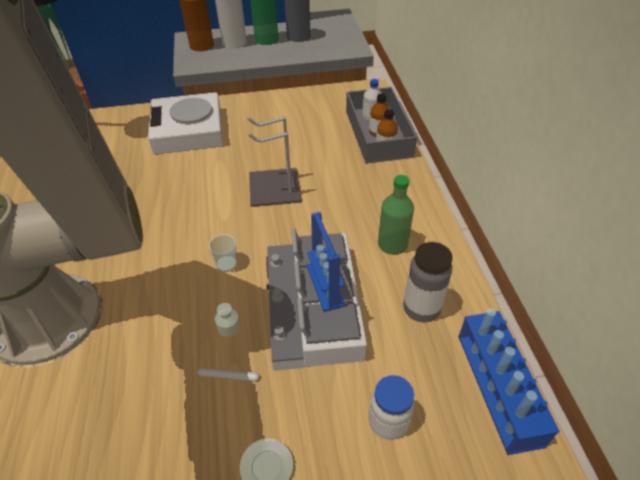

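View pics/top0.png

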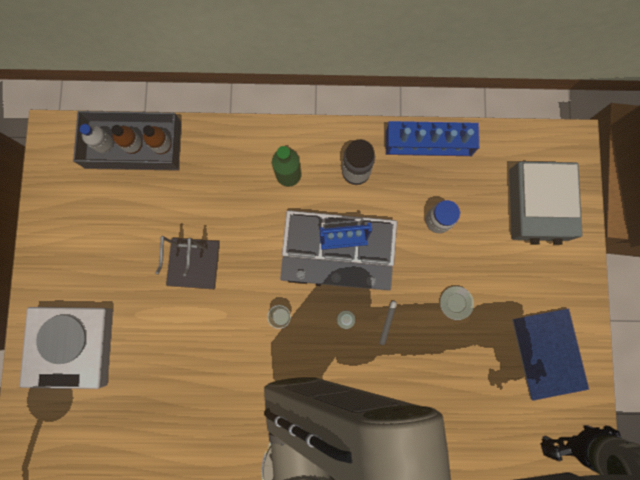

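The side view shows the carrier at about (328,265) on the warmer, the bolts at about (276,260), (277,297) and (279,332), and the hook stand at about (275,185) with its prongs pointing left. The top view shows the base plate at (192,263), and its prong tips point toward the robot (-x).

Run:
```python
from h import *
def box(p): # min-area rect of xy in mm
    r=cv2.minAreaRect((p*1000).astype(np.float32)); return np.round(r[0],1),np.round(r[1],1),round(r[2],2)
for n in("side","top"):
    z=np.load(f"/tmp/{n}.npz"); im,P=z["im"],z["P"]
    X,Y,Z=P[...,0],P[...,1],P[...,2]
    print(n,"bench z",np.round(np.nanmedian(Z[np.abs(Z)<.02])*1000,1))
    hsv=cv2.cvtColor(im,cv2.COLOR_RGB2HSV)
    blue=(hsv[...,0]>105)&(hsv[...,0]<130)&(hsv[...,1]>130)
    reg=(X>.45)&(X<.72)&(Y>-.28)&(Y<.1)
    b=blue&reg&(Z>.205)
    if b.sum()>5: print("bar",b.sum(),np.round(np.nanpercentile(Z[b],[5,50,95])*1000,1),box(P[b][:,:2]))
    b=blue&reg&(Z>.08)
    print("blue",b.sum(),box(P[b][:,:2]))
    for lo,hi,nm in((.025,.047,"deck"),(.055,.068,"body/bolt"),(.07,.082,"caps"),(.1,.12,"handles")):
        m=(reg&(Z>lo)&(Z<hi)&~blue).astype(np.uint8)
        k,l,s,c=cv2.connectedComponentsWithStats(m)
        for i in range(1,k):
            if s[i,4]>12: q=P[l==i]; print(nm,s[i,4],np.round(c[i]),box(q[:,:2]),"z",np.round(np.median(q[:,2])*1000,1))
    reg=(X>.4)&(X<.7)&(Y>.15)&(Y<.45)
    m=reg&(Z>.006)&(Z<.02); print("base",m.sum(),box(P[m][:,:2]))
    m=(reg&(Z>.15)&(Z<.23)).astype(np.uint8)
    k,l,s,c=cv2.connectedComponentsWithStats(m)
    for i in range(1,k):
        if s[i,4]>8: q=P[l==i]; print("prong",s[i],box(q[:,:2]),"z",np.round(np.percentile(q[:,2],[2,50,98])*1000,1))
```

```text
side bench z -0.0
bar 295 [214.4 230.  233.1] (array([584.9, -85.6]), array([ 18.4, 116.3]), 7.91)
blue 1466 (array([587.2, -84.6]), array([ 43.9, 121.5]), 6.81)
deck 3564 [289. 311.] (array([557.6, -71.8]), array([296.5, 178.1]), 87.28) z 39.7
body/bolt 1053 [342. 321.] (array([592.7, -76.1]), array([289.1, 120.3]), 85.44) z 64.2
body/bolt 55 [275. 257.] (array([497.6,  25.1]), array([17.1, 16.2]), 15.82) z 61.0
body/bolt 62 [277. 292.] (array([491.1, -67.5]), array([18.5, 16.5]), 81.72) z 61.0
body/bolt 17 [299. 295.] (array([533.6, -86.6]), array([ 5.2, 15.2]), 12.92) z 63.9
body/bolt 20 [312. 303.] (array([ 555.1, -111.4]), array([ 4.8, 29.7]), 79.44) z 64.5
body/bolt 71 [279. 330.] (array([ 484.3, -158.4]), array([18.8, 15.6]), 76.31) z 61.4
caps 329 [339. 245.] (array([639.5,  15.4]), array([31.5, 85.1]), 5.43) z 76.9
caps 767 [306. 269.] (array([560. , -25.9]), array([179.7,  32.7]), 85.64) z 76.9
caps 31 [323. 242.] (array([604.8,  36. ]), array([ 7.2, 32.9]), 7.61) z 76.8
caps 352 [346. 283.] (array([632.5, -79. ]), array([84.7, 26. ]), 78.36) z 76.6
caps 1897 [331. 323.] (a
[... 1554 characters left out ...]
), 6.27) z 76.6
caps 991 [378. 242.] (array([ 584.5, -167. ]), array([ 87.4, 109.2]), 85.44) z 76.6
caps 265 [340. 252.] (array([552.7, -72.7]), array([83.8, 32.2]), 86.12) z 76.6
handles 110 [301. 254.] (array([538.5,  20.6]), array([68.6, 10.1]), 86.03) z 110.3
handles 110 [338. 258.] (array([531.6, -71.9]), array([67.8, 10. ]), 85.99) z 111.5
handles 111 [374. 261.] (array([ 525.3, -161.8]), array([67.7, 11. ]), 85.46) z 111.2
base 2183 (array([549.7, 300.3]), array([299.8, 298.3]), 0.23)
prong [156 236  13  39 152] (array([522.3, 346. ]), array([ 8.8, 91.1]), 87.37) z [159.8 186.4 199.4]
prong [183 238  13  39 147] (array([518.8, 282.3]), array([ 9. , 90.9]), 87.03) z [153.1 186.5 202.2]
```

play_rows([
  {"claw": 0, "dp": [0, 0, -0.006], "angular": [0, 0, -6.9]},
  {"claw": 0, "dp": [0, 0, -0.006], "angular": [0, 0, -6.9]},
  {"claw": 0, "dp": [0, 0, -0.006], "angular": [0, 0, -6.9]},
  {"claw": 0, "dp": [0, 0, -0.006], "angular": [0, 0, -6.9]},
  {"claw": 0, "dp": [0, 0, -0.006], "angular": [0, 0, -6.9]},
  {"claw": 0, "dp": [0, 0, -0.006], "angular": [0, 0, -6.9]},
  {"claw": 0, "dp": [0, 0, -0.006], "angular": [0, 0, -6.9]},
  {"claw": 0, "dp": [0, 0, -0.006], "angular": [0, 0, -6.9]},
], force=40)

```text
clock: 0.77
tcp_pos: [0.1432, -0.5566, 0.287]
orientation: [-0.0, 0.819, 0.573, 0.0]
wrist_force: [0.4, -0.2, -0.3]
finger_gap: 0.0851
```

```bash
cat >> h.py <<'E'
from scipy.spatial.transform import Rotation as R
def go(x,y,z,yaw=None):
    "remaining shift in tool axes (mm) to world target, and turn about tool z (deg)"
    s=env.get_state(); q=s["orientation"]; r=R.from_quat([q[1],q[2],q[3],q[0]])
    d=np.array([x,y,z])-s["tcp_pos"]*1000
    M=r.as_matrix(); yw=np.degrees(np.arctan2(M[1,0],M[0,0]))
    print("t",round(s["clock"],2),"tcp",np.round(s["tcp_pos"]*1000,1),"yaw",round(yw,2),"zaxis",np.round(M[:,2],3),"F",np.round(s["wrist_force"],1),"gap",round(s["finger_gap"]*1000,1),"q",np.round(s["joint_pos"],2))
    print(" now-axes shift",np.round(r.inv().apply(d),1))
    if yaw is not None:
        Rn=R.from_euler("z",yaw,degrees=True)*R.from_euler("x",180,degrees=True)
        print(" turn",np.round((r.inv()*Rn).as_rotvec(degrees=True),2),"shift after turn",np.round(Rn.inv().apply(d),1))
E
python3 - <<'E'
from h import *
go(584.5,-84.7,300,96.9)
for n in("side","top"):
    z=np.load(f"/tmp/{n}.npz"); im,P=z["im"],z["P"];X,Y,Z=P[...,0],P[...,1],P[...,2]
    reg=(X>.4)&(X<.7)&(Y>.2)&(Y<.42)
    m=reg&(Z>.15)&(Z<.23)
    for lo,hi in((.265,.3),(.33,.365)):
        q=P[m&(Y>lo)&(Y<hi)]*1000; 
        print(n,"prong",lo)
        for a in range(470,590,6):
            w=q[(q[:,0]>=a)&(q[:,0]<a+6)]
            if len(w): print((a+3,int(np.mean(w[:,1])),int(w[:,2].max())),end=" ")
        print()
    g=im.max(2)<110
    b=(reg&(Z>.007)&(Z<.018)&g).astype(np.uint8); k,l,s,c=cv2.connectedComponentsWithStats(b); i=1+s[1:,4].argmax()
    print("base",s[i],cv2.minAreaRect((P[l==i][:,:2]*1000).astype(np.float32)))
E
```

```text
t 0.77 tcp [ 143.2 -556.6  287. ] yaw 69.97 zaxis [-0.     0.001 -1.   ] F [ 0.4 -0.2 -0.3] gap 85.1 q [-1.46  0.31  0.15  1.42  0.    0.46]
 now-axes shift [594.6 252.9 -12.5]
 turn [-1.000e-02 -6.000e-02 -2.693e+01] shift after turn [415.5 494.8 -13. ]
side prong 0.265
(479, 284, 201) (485, 284, 199) (491, 283, 192) (497, 284, 186) (503, 283, 184) (509, 284, 184) (515, 283, 185) (521, 282, 186) (527, 282, 188) (533, 281, 189) (539, 282, 188) (545, 280, 190) (551, 279, 191) (557, 281, 194) (563, 279, 193) (569, 280, 191) 
side prong 0.33
(479, 352, 196) (485, 348, 200) (491, 347, 196) (497, 347, 188) (503, 347, 184) (509, 346, 182) (515, 347, 184) (521, 345, 185) (527, 345, 187) (533, 345, 190) (539, 346, 189) (545, 344, 189) (551, 344, 191) (557, 343, 191) (563, 343, 195) (569, 343, 194) 
base [ 250  169   52   37 1509] ((527.2177734375, 311.5580749511719), (132.1832733154297, 127.2701187133789), 86.89605712890625)
top prong 0.265
(473, 284, 201) (479, 283, 204) (485, 283, 198) (491, 283, 190) (497, 283, 187) (503, 282, 185) (509, 283, 185) (515, 282, 183) (521, 281, 189) (527, 281, 189) (533, 281, 190) (539, 280, 189) (545, 280, 191) (551, 280, 195) (557, 278, 196) (563, 278, 193) 
top prong 0.33
(479, 347, 200) (485, 347, 201) (491, 347, 197) (497, 347, 186) (503, 346, 185) (509, 346, 189) (515, 346, 187) (521, 346, 186) (527, 345, 190) (533, 345, 187) (539, 345, 191) (545, 344, 191) (551, 344, 194) (557, 344, 193) (563, 342, 194) (569, 343, 194) 
base [ 166  239   53   50 1842] ((523.4701538085938, 313.91094970703125), (129.95791625976562, 131.01637268066406), 86.7867202758789)
```

play_rows([
  {"claw": 0, "dp": [0, 0, -0.003], "angular": [0, 0, -6.73]},
  {"claw": 0, "dp": [0, 0, -0.003], "angular": [0, 0, -6.73]},
  {"claw": 0, "dp": [0, 0, -0.003], "angular": [0, 0, -6.73]},
  {"claw": 0, "dp": [0, 0, -0.003], "angular": [0, 0, -6.73]},
  {"claw": 0, "dp": [0.02, 0.024, 0], "angular": [0, 0, 0]},
  {"claw": 0, "dp": [0.02, 0.024, 0], "angular": [0, 0, 0]},
  {"claw": 0, "dp": [0.02, 0.024, 0], "angular": [0, 0, 0]},
  {"claw": 0, "dp": [0.02, 0.024, 0], "angular": [0, 0, 0]},
])

```text
clock: 1.43
tcp_pos: [0.23, -0.4653, 0.2987]
orientation: [-0.0, 0.666, 0.746, 0.0]
wrist_force: [0.8, 0.1, 0.3]
finger_gap: 0.0853
```

play_rows([
  {"claw": 0, "dp": [0.02, 0.024, 0], "angular": [0, 0, 0]},
  {"claw": 0, "dp": [0.02, 0.024, 0], "angular": [0, 0, 0]},
  {"claw": 0, "dp": [0.02, 0.024, 0], "angular": [0, 0, 0]},
  {"claw": 0, "dp": [0.02, 0.024, 0], "angular": [0, 0, 0]},
  {"claw": 0, "dp": [0.02, 0.024, 0], "angular": [0, 0, 0]},
  {"claw": 0, "dp": [0.02, 0.024, 0], "angular": [0, 0, 0]},
  {"claw": 0, "dp": [0.02, 0.024, 0], "angular": [0, 0, 0]},
  {"claw": 0, "dp": [0.02, 0.024, 0], "angular": [0, 0, 0]},
])

```text
clock: 2.1
tcp_pos: [0.4027, -0.2842, 0.299]
orientation: [-0.0, 0.666, 0.746, -0.0]
wrist_force: [0.7, -0.4, -0.2]
finger_gap: 0.0854
```

play_rows([
  {"claw": 0, "dp": [0.02, 0.024, 0], "angular": [0, 0, 0]},
  {"claw": 0, "dp": [0.02, 0.024, 0], "angular": [0, 0, 0]},
  {"claw": 0, "dp": [0.02, 0.024, 0], "angular": [0, 0, 0]},
  {"claw": 0, "dp": [0.02, 0.024, 0], "angular": [0, 0, 0]},
  {"claw": 0, "dp": [0.02, 0.024, 0], "angular": [0, 0, 0]},
  {"claw": 0, "dp": [0.02, 0.024, 0], "angular": [0, 0, 0]},
  {"claw": 0, "dp": [0.02, 0.024, 0], "angular": [0, 0, 0]},
  {"claw": 0, "dp": [0, 0, 0], "angular": [0, 0, 0]},
])

```text
clock: 2.77
tcp_pos: [0.5556, -0.1237, 0.2982]
orientation: [-0.001, 0.664, 0.748, 0.001]
wrist_force: [-0.1, 0.1, 0.5]
finger_gap: 0.0853
```

Run:
```python
from h import *
go(584.5,-84.7,216,96.9)
im,P=cloud("side");cv2.imwrite("pics/s1.png",im[...,::-1])
```

```text
t 2.77 tcp [ 555.6 -123.7  298.2] yaw 96.83 zaxis [ 0.     0.002 -1.   ] F [-0.1  0.1  0.5] gap 85.3 q [-0.36  0.29  0.16  1.44  0.    1.09]
 now-axes shift [35.1 33.3 82.3]
 turn [ 0.02 -0.1  -0.07] shift after turn [35.2 33.4 82.2]
```

play_rows([
  {"claw": 0, "dp": [0.012, 0.011, 0], "angular": [0, 0, 0]},
  {"claw": 0, "dp": [0.012, 0.011, 0], "angular": [0, 0, 0]},
  {"claw": 0, "dp": [0.011, 0.011, 0], "angular": [0, 0, 0]},
  {"claw": 0, "dp": [0, 0, 0], "angular": [0, 0, 0]},
  {"claw": 0, "dp": [0, 0, 0.015], "angular": [0, 0, 0]},
  {"claw": 0, "dp": [0, 0, 0.015], "angular": [0, 0, 0]},
  {"claw": 0, "dp": [0, 0, 0], "angular": [0, 0, 0]},
  {"claw": 0, "dp": [0, 0, 0], "angular": [0, 0, 0]},
])

```text
clock: 3.48
tcp_pos: [0.5804, -0.0896, 0.2686]
orientation: [-0.001, 0.666, 0.746, -0.001]
wrist_force: [-0.3, -0.8, 0.9]
finger_gap: 0.0851
```

Run:
```python
from h import *
go(584.5,-84.7,216,96.9)
```

```text
t 3.48 tcp [580.4 -89.6 268.6] yaw 96.48 zaxis [-0.003  0.    -1.   ] F [-0.3 -0.8  0.9] gap 85.1 q [-0.29  0.33  0.15  1.39 -0.    1.17]
 now-axes shift [ 4.4  4.7 52.6]
 turn [-0.15 -0.04 -0.42] shift after turn [ 4.4  4.6 52.6]
```

play_rows([
  {"claw": 0, "dp": [0.004, 0.005, 0.01], "angular": [0, 0, -0.4]},
  {"claw": 0, "dp": [0, 0, 0.011], "angular": [0, 0, 0]},
  {"claw": 0, "dp": [0, 0, 0.011], "angular": [0, 0, 0]},
  {"claw": 0, "dp": [0, 0, 0.011], "angular": [0, 0, 0]},
  {"claw": 0, "dp": [0, 0, 0.01], "angular": [0, 0, 0]},
  {"claw": 0, "dp": [0, 0, 0], "angular": [0, 0, 0]},
  {"claw": 150, "dp": [0, 0, 0], "angular": [0, 0, 0]},
  {"claw": 180, "dp": [0, 0, 0], "angular": [0, 0, 0]},
])

```text
clock: 4.15
tcp_pos: [0.5866, -0.0845, 0.2169]
orientation: [0.0, 0.663, 0.749, 0.0]
wrist_force: [-0.2, -0.0, 0.5]
finger_gap: 0.0639
```

Run:
```python
from h import *
go(584.5,-84.7,216,96.9)
im,P=cloud("side");cv2.imwrite("pics/s1.png",cv2.resize(im[180:400,220:440,::-1],None,fx=2.5,fy=2.5))
```

```text
t 4.15 tcp [586.6 -84.5 216.9] yaw 96.95 zaxis [ 0.001 -0.    -1.   ] F [-0.2 -0.   0.5] gap 63.9 q [-0.28  0.35  0.05  1.26 -0.    1.17]
 now-axes shift [ 0.  -2.1  0.9]
 turn [0.05 0.03 0.05] shift after turn [ 0.  -2.1  0.9]
```

View pics/s1.png

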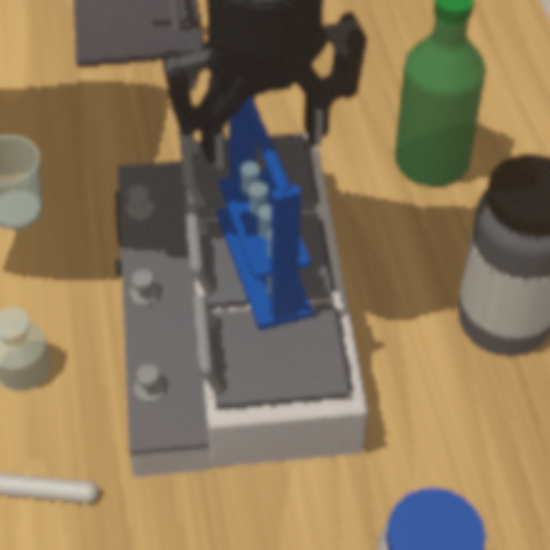

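The crop shows the two open fingers straddling the bar in front and behind (fingertips at about (210,140) and (318,125)). I'll close on it and lift.

play_rows([
  {"claw": 255, "dp": [0, -0.002, 0], "angular": [0, 0, 0]},
  {"claw": 255, "dp": [0, 0, 0], "angular": [0, 0, 0]},
  {"claw": 255, "dp": [0, 0, 0], "angular": [0, 0, 0]},
  {"claw": 255, "dp": [0, 0, 0], "angular": [0, 0, 0]},
  {"claw": 255, "dp": [0, 0, 0], "angular": [0, 0, 0]},
  {"claw": 255, "dp": [0, 0, 0], "angular": [0, 0, 0]},
  {"claw": 255, "dp": [0, 0, 0], "angular": [0, 0, 0]},
  {"claw": 255, "dp": [0, 0, 0], "angular": [0, 0, 0]},
], force=50)

```text
clock: 4.87
tcp_pos: [0.5846, -0.0846, 0.2167]
orientation: [0.0, 0.663, 0.749, 0.0]
wrist_force: [0.9, 0.5, 4.5]
finger_gap: 0.0077
```

play_rows([
  {"claw": 255, "dp": [0, 0, 0], "angular": [0, 0, 0]},
  {"claw": 255, "dp": [0, 0, -0.005], "angular": [0, 0, 0]},
  {"claw": 255, "dp": [0, 0, -0.01], "angular": [0, 0, 0]},
  {"claw": 255, "dp": [0, 0, -0.01], "angular": [0, 0, 0]},
  {"claw": 255, "dp": [0, 0, -0.01], "angular": [0, 0, 0]},
  {"claw": 255, "dp": [0, 0, -0.01], "angular": [0, 0, 0]},
  {"claw": 255, "dp": [0, 0, -0.01], "angular": [0, 0, 0]},
  {"claw": 255, "dp": [0, 0, -0.01], "angular": [0, 0, 0]},
])

```text
clock: 5.53
tcp_pos: [0.5844, -0.0846, 0.2826]
orientation: [0.0, 0.663, 0.749, 0.0]
wrist_force: [-0.2, 0.4, -2.9]
finger_gap: 0.0082
```

Run:
```python
from h import *
go(424,319,286,87)
im,P=cloud("side");X,Y,Z=np.moveaxis(P,-1,0)
hsv=cv2.cvtColor(im,cv2.COLOR_RGB2HSV)
b=(hsv[...,0]>105)&(hsv[...,0]<130)&(hsv[...,1]>130)&(X>.45)&(X<.72)&(Y>-.28)&(Y<.1)&(Z>.1)
q=P[b]*1000; print(len(q),np.nanpercentile(q,[1,50,99],axis=0).round(1))
for lo,hi in((140,200),(200,270),(285,320)):
    w=q[(q[:,2]>lo)&(q[:,2]<hi)]; print(lo,len(w),cv2.minAreaRect(w[:,:2].astype(np.float32)))
```

```text
t 5.53 tcp [584.4 -84.6 282.6] yaw 96.94 zaxis [ 0.001 -0.    -1.   ] F [-0.2  0.4 -2.9] gap 8.2 q [-0.28  0.34  0.18  1.42 -0.    1.17]
 now-axes shift [ 420.1 -110.4   -3.6]
 turn [0.03 0.02 9.94] shift after turn [ 394.7 -181.3   -3.4]
1571 [[ 563.  -144.1  145.3]
 [ 584.7 -131.3  199.9]
 [ 612.4  -32.2  297.9]]
140 789 ((586.9711303710938, -83.6114501953125), (43.86975860595703, 123.35575866699219), 7.025428771972656)
200 550 ((587.2753295898438, -87.40705871582031), (43.7679557800293, 114.5484390258789), 6.308449745178223)
285 159 ((585.880615234375, -115.90789031982422), (16.703157424926758, 56.64326858520508), 12.976362228393555)
```

play_rows([
  {"claw": 255, "dp": [0.006, -0.006, -0.002], "angular": [0, 0, 2.5]},
  {"claw": 255, "dp": [0.012, -0.012, -0.002], "angular": [0, 0, 2.5]},
  {"claw": 255, "dp": [0.016, -0.013, 0], "angular": [0, 0, 2.5]},
  {"claw": 255, "dp": [0.016, -0.013, 0], "angular": [0, 0, 2.4]},
  {"claw": 255, "dp": [0.016, -0.013, 0], "angular": [0, 0, 0]},
  {"claw": 255, "dp": [0.016, -0.013, 0], "angular": [0, 0, 0]},
  {"claw": 255, "dp": [0.016, -0.013, 0], "angular": [0, 0, 0]},
  {"claw": 255, "dp": [0.016, -0.013, 0], "angular": [0, 0, 0]},
])

```text
clock: 6.25
tcp_pos: [0.489, 0.0307, 0.2856]
orientation: [0.0, 0.725, 0.689, 0.0]
wrist_force: [-0.4, 0.1, -4.0]
finger_gap: 0.0083
```

play_rows([
  {"claw": 255, "dp": [0.016, -0.013, 0], "angular": [0, 0, 0]},
  {"claw": 255, "dp": [0.016, -0.013, 0], "angular": [0, 0, 0]},
  {"claw": 255, "dp": [0.016, -0.013, 0], "angular": [0, 0, 0]},
  {"claw": 255, "dp": [0.016, -0.013, 0], "angular": [0, 0, 0]},
  {"claw": 255, "dp": [0.016, -0.013, 0], "angular": [0, 0, 0]},
  {"claw": 255, "dp": [0.016, -0.006, 0], "angular": [0, 0, 0]},
  {"claw": 255, "dp": [0.012, 0, 0], "angular": [0, 0, 0]},
  {"claw": 255, "dp": [0.012, 0, 0], "angular": [0, 0, 0]},
])

```text
clock: 6.92
tcp_pos: [0.4245, 0.1543, 0.2859]
orientation: [0.0, 0.725, 0.689, 0.0]
wrist_force: [0.3, -0.2, -2.7]
finger_gap: 0.0083
```

Run:
```python
from h import *
go(424,319,286,87)
```

```text
t 6.92 tcp [424.5 154.3 285.9] yaw 87.09 zaxis [ 0.001 -0.    -1.   ] F [ 0.3 -0.2 -2.7] gap 8.3 q [ 0.17  0.06 -0.15  1.36 -0.    1.79]
 now-axes shift [ 1.645e+02 -8.800e+00 -1.000e-01]
 turn [ 0.05 -0.    0.09] shift after turn [ 1.645e+02 -9.100e+00 -1.000e-01]
```

play_rows([
  {"claw": 255, "dp": [0.013, -0.001, 0], "angular": [0, 0, 0]},
  {"claw": 255, "dp": [0.014, -0.001, 0], "angular": [0, 0, 0]},
  {"claw": 255, "dp": [0.014, -0.001, 0], "angular": [0, 0, 0]},
  {"claw": 255, "dp": [0.014, -0.001, 0], "angular": [0, 0, 0]},
  {"claw": 255, "dp": [0.014, -0.001, 0], "angular": [0, 0, 0]},
  {"claw": 255, "dp": [0.014, -0.001, 0], "angular": [0, 0, 0]},
  {"claw": 255, "dp": [0.014, -0.001, 0], "angular": [0, 0, 0]},
  {"claw": 255, "dp": [0.014, -0.001, 0], "angular": [0, 0, 0]},
])

```text
clock: 7.58
tcp_pos: [0.4226, 0.2655, 0.2856]
orientation: [0.0, 0.725, 0.689, 0.0]
wrist_force: [0.6, -0.1, -2.2]
finger_gap: 0.008
```

play_rows([
  {"claw": 255, "dp": [0.014, -0.001, 0], "angular": [0, 0, 0]},
  {"claw": 255, "dp": [0.014, 0, 0], "angular": [0, 0, 0]},
  {"claw": 255, "dp": [0.014, 0, 0], "angular": [0, 0, 0]},
  {"claw": 255, "dp": [0.01, 0, 0.01], "angular": [0, 0, 0]},
  {"claw": 255, "dp": [0, 0, 0.015], "angular": [0, 0, 0]},
  {"claw": 255, "dp": [0, 0, 0.015], "angular": [0, 0, 0]},
  {"claw": 255, "dp": [0, 0, 0.015], "angular": [0, 0, 0]},
  {"claw": 255, "dp": [0, 0, 0.012], "angular": [0, 0, 0]},
])

```text
clock: 8.25
tcp_pos: [0.4239, 0.3168, 0.2162]
orientation: [-0.0, 0.725, 0.689, -0.001]
wrist_force: [-0.1, 0.0, -3.2]
finger_gap: 0.0082
```

play_rows([
  {"claw": 255, "dp": [0, 0, 0.008], "angular": [0, 0, 0]},
  {"claw": 255, "dp": [0, 0, 0.004], "angular": [0, 0, 0]},
  {"claw": 255, "dp": [0, 0, 0], "angular": [0, 0, 0]},
  {"claw": 255, "dp": [0, 0, 0], "angular": [0, 0, 0]},
  {"claw": 255, "dp": [0, 0, 0], "angular": [0, 0, 0]},
  {"claw": 255, "dp": [0, 0, 0], "angular": [0, 0, 0]},
  {"claw": 255, "dp": [0, 0, 0], "angular": [0, 0, 0]},
  {"claw": 255, "dp": [0, 0, 0], "angular": [0, 0, 0]},
])

```text
clock: 8.92
tcp_pos: [0.4246, 0.3169, 0.2068]
orientation: [0.0, 0.725, 0.689, 0.0]
wrist_force: [-0.9, 0.3, -3.4]
finger_gap: 0.0084
```

Run:
```python
from h import *
go(504,315,207,87)
for n in ("side","top"):
    im,P=cloud(n);X,Y,Z=np.moveaxis(P,-1,0); cv2.imwrite(f"pics/{n}2.png",cv2.resize((im[100:280,180:360] if n=="side" else im[180:330,80:260])[...,::-1],None,fx=3,fy=3))
    hsv=cv2.cvtColor(im,cv2.COLOR_RGB2HSV)
    b=(hsv[...,0]>105)&(hsv[...,0]<130)&(hsv[...,1]>130)&(X>.35)&(X<.6)&(Y>.2)&(Y<.42)&(Z>.05)
    q=P[b]*1000; print(n,len(q),np.percentile(q,[1,50,99],axis=0).round(1).tolist())
    for lo,hi in((60,110),(205,240)):
        w=q[(q[:,2]>lo)&(q[:,2]<hi)]
        if len(w)>4: print(lo,len(w),np.median(w[:,2]),cv2.minAreaRect(w[:,:2].astype(np.float32)))
```

```text
t 8.92 tcp [424.6 316.9 206.8] yaw 87.05 zaxis [ 0.001  0.    -1.   ] F [-0.9  0.3 -3.4] gap 8.4 q [ 0.49  0.24 -0.14  1.2  -0.    2.11]
 now-axes shift [ 2.2 79.3 -0.2]
 turn [ 0.05 -0.02  0.05] shift after turn [ 2.3 79.3 -0.2]
side 164 [[409.7, 257.3, 74.3], [427.1, 326.3, 172.3], [449.1, 371.0, 234.7]]
60 15 75.98610045460963 ((412.2129211425781, 288.5858459472656), (4.460646152496338, 65.17626953125), 5.438534736633301)
205 74 220.16918197618475 ((427.52947998046875, 314.42333984375), (112.3248062133789, 14.306580543518066), 88.5971908569336)
top 102 [[405.9, 262.5, 72.5], [413.0, 312.3, 123.7], [442.8, 337.4, 217.4]]
60 5 74.8650910897013 ((423.1646423339844, 266.344482421875), (12.015936851501465, 35.12676239013672), 88.92558288574219)
```

View pics/side2.png

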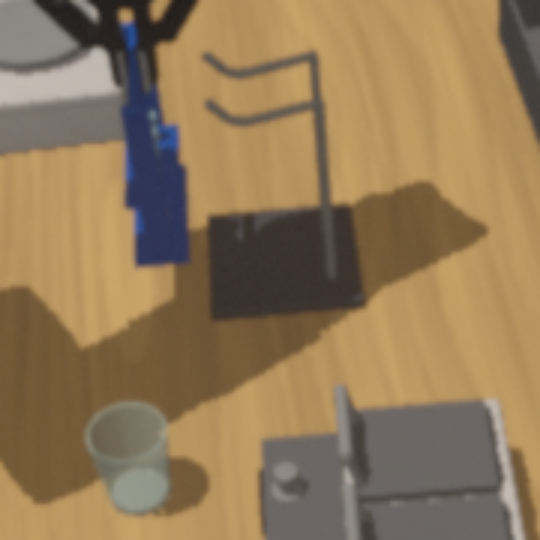

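play_rows([
  {"claw": 255, "dp": [0.001, 0.006, 0], "angular": [0, 0, 0]},
  {"claw": 255, "dp": [0.001, 0.009, 0], "angular": [0, 0, 0]},
  {"claw": 255, "dp": [0, 0.009, 0], "angular": [0, 0, 0]},
  {"claw": 255, "dp": [0, 0.009, 0], "angular": [0, 0, 0]},
  {"claw": 255, "dp": [0, 0.009, 0], "angular": [0, 0, 0]},
  {"claw": 255, "dp": [0, 0.009, 0], "angular": [0, 0, 0]},
  {"claw": 255, "dp": [0, 0.009, 0], "angular": [0, 0, 0]},
  {"claw": 255, "dp": [0, 0.009, 0], "angular": [0, 0, 0]},
])

```text
clock: 9.68
tcp_pos: [0.4945, 0.315, 0.2061]
orientation: [-0.0, 0.725, 0.689, -0.0]
wrist_force: [0.2, -0.3, -3.9]
finger_gap: 0.0079
```

play_rows([
  {"claw": 255, "dp": [0, 0.008, 0], "angular": [0, 0, 0]},
  {"claw": 255, "dp": [0, 0.003, 0], "angular": [0, 0, 0]},
  {"claw": 255, "dp": [0, 0, 0], "angular": [0, 0, 0]},
  {"claw": 255, "dp": [0, 0, 0.005], "angular": [0, 0, 0]},
  {"claw": 255, "dp": [0, 0, 0.007], "angular": [0, 0, 0]},
  {"claw": 255, "dp": [0, 0, 0.007], "angular": [0, 0, 0]},
  {"claw": 255, "dp": [0, 0, 0.006], "angular": [0, 0, 0]},
  {"claw": 255, "dp": [0, 0, 0], "angular": [0, 0, 0]},
])

```text
clock: 10.35
tcp_pos: [0.503, 0.3142, 0.1792]
orientation: [-0.001, 0.725, 0.689, -0.002]
wrist_force: [-0.6, 0.0, -3.1]
finger_gap: 0.0083
```

Run:
```python
from h import *
go(504,315,176,87)
for n in ("side","top"):
    im,P=cloud(n); cv2.imwrite(f"pics/{n}3.png",cv2.resize((im[100:280,180:360] if n=="side" else im[180:330,80:260])[...,::-1],None,fx=3,fy=3))
```

```text
t 10.35 tcp [503.  314.2 179.2] yaw 87.07 zaxis [-0.003 -0.001 -1.   ] F [-0.6  0.  -3.1] gap 8.3 q [ 0.42  0.37 -0.02  1.18 -0.    2.05]
 now-axes shift [0.9 1.  3.2]
 turn [-0.17  0.09  0.07] shift after turn [0.9 1.  3.2]
```

View pics/side3.png

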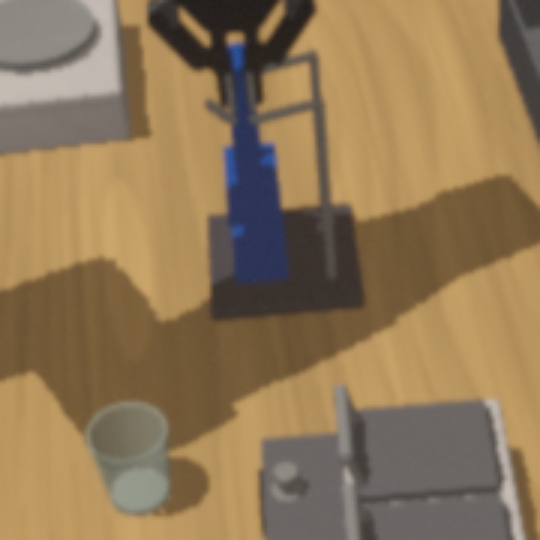

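The near prong runs behind the carrier's upright at the valley, about (240,115). I'll lower it until the weight transfers.

play_rows([
  {"claw": 255, "dp": [0, 0, 0.002], "angular": [0, 0, 0]},
  {"claw": 255, "dp": [0, 0, 0.0015], "angular": [0, 0, 0]},
  {"claw": 255, "dp": [0, 0, 0], "angular": [0, 0, 0]},
  {"claw": 255, "dp": [0, 0, 0], "angular": [0, 0, 0]},
  {"claw": 255, "dp": [0, 0, 0], "angular": [0, 0, 0]},
  {"claw": 255, "dp": [0, 0, 0], "angular": [0, 0, 0]},
  {"claw": 255, "dp": [0, 0, 0], "angular": [0, 0, 0]},
  {"claw": 255, "dp": [0, 0, 0], "angular": [0, 0, 0]},
])

```text
clock: 11.12
tcp_pos: [0.5044, 0.3146, 0.1778]
orientation: [0.0, 0.725, 0.689, 0.0]
wrist_force: [-0.6, 0.7, -4.1]
finger_gap: 0.0084
```

Run:
```python
from h import *
go(504,315,176,87)
```

```text
t 11.12 tcp [504.4 314.6 177.8] yaw 87.04 zaxis [ 0. -0. -1.] F [-0.6  0.7 -4.1] gap 8.4 q [ 0.42  0.37 -0.02  1.18 -0.    2.05]
 now-axes shift [ 0.4 -0.5  1.8]
 turn [ 0.01 -0.    0.04] shift after turn [ 0.4 -0.5  1.8]
```

play_rows([
  {"claw": 255, "dp": [0, 0, 0.0015], "angular": [0, 0, 0]},
  {"claw": 255, "dp": [0, 0, 0], "angular": [0, 0, 0]},
  {"claw": 255, "dp": [0, 0, 0.001], "angular": [0, 0, 0]},
  {"claw": 255, "dp": [0, 0, 0], "angular": [0, 0, 0]},
  {"claw": 255, "dp": [0, 0, 0], "angular": [0, 0, 0]},
  {"claw": 255, "dp": [0, 0, 0], "angular": [0, 0, 0]},
  {"claw": 255, "dp": [0, 0, 0], "angular": [0, 0, 0]},
  {"claw": 255, "dp": [0, 0, 0], "angular": [0, 0, 0]},
])

```text
clock: 11.78
tcp_pos: [0.5047, 0.3147, 0.1767]
orientation: [0.0, 0.725, 0.689, 0.001]
wrist_force: [-1.9, -1.8, 6.5]
finger_gap: 0.0083
```

Run:
```python
from h import *
go(504,315,176,87)
```

```text
t 11.78 tcp [504.7 314.7 176.7] yaw 87.05 zaxis [ 0.002  0.001 -1.   ] F [-1.9 -1.8  6.5] gap 8.3 q [ 0.42  0.37 -0.02  1.17 -0.    2.05]
 now-axes shift [ 0.2 -0.7  0.7]
 turn [ 0.1  -0.04  0.05] shift after turn [ 0.2 -0.7  0.7]
```

play_rows([
  {"claw": 200, "dp": [0, 0, -0.0005], "angular": [0, 0, 0]},
  {"claw": 150, "dp": [0, 0, 0], "angular": [0, 0, 0]},
  {"claw": 100, "dp": [0, 0, 0], "angular": [0, 0, 0]},
  {"claw": 100, "dp": [0, 0, 0], "angular": [0, 0, 0]},
  {"claw": 100, "dp": [0, 0, 0], "angular": [0, 0, 0]},
  {"claw": 100, "dp": [0, 0, 0], "angular": [0, 0, 0]},
  {"claw": 100, "dp": [0, 0, 0], "angular": [0, 0, 0]},
  {"claw": 100, "dp": [0, 0, -0.005], "angular": [0, 0, 0]},
])

```text
clock: 12.45
tcp_pos: [0.5038, 0.3143, 0.1798]
orientation: [-0.0, 0.725, 0.689, -0.001]
wrist_force: [1.0, -0.2, 0.2]
finger_gap: 0.0517
```

play_rows([
  {"claw": 100, "dp": [0, 0, -0.01], "angular": [0, 0, 0]},
  {"claw": 100, "dp": [0, 0, -0.015], "angular": [0, 0, 0]},
  {"claw": 100, "dp": [0, 0, -0.02], "angular": [0, 0, 0]},
  {"claw": 100, "dp": [0, 0, -0.02], "angular": [0, 0, 0]},
  {"claw": 100, "dp": [0, 0, -0.02], "angular": [0, 0, 0]},
  {"claw": 100, "dp": [0, 0, -0.01], "angular": [0, 0, 0]},
  {"claw": 255, "dp": [0, 0, 0], "angular": [0, 0, 0]},
  {"claw": 255, "dp": [0, 0, 0], "angular": [0, 0, 0]},
])

```text
clock: 13.12
tcp_pos: [0.5047, 0.3148, 0.2762]
orientation: [0.0, 0.725, 0.689, 0.001]
wrist_force: [-0.7, -0.7, -0.5]
finger_gap: 0.0284
```

Run:
```python
from h import *
go(497,24.4,150,85.9)
im0={}
for n in ("side","top"):
    im,P=cloud(n); X,Y,Z=np.moveaxis(P,-1,0)
    cv2.imwrite(f"pics/{n}4.png",cv2.resize((im[100:280,180:360] if n=="side" else im[180:330,80:260])[...,::-1],None,fx=3,fy=3))
    hsv=cv2.cvtColor(im,cv2.COLOR_RGB2HSV)
    b=(hsv[...,0]>105)&(hsv[...,0]<130)&(hsv[...,1]>130)&(X>.35)&(X<.6)&(Y>.2)&(Y<.42)&(Z>.03)
    q=P[b]*1000; print(n,len(q),np.percentile(q,[1,50,99],axis=0).round(1).tolist())
    w=q[q[:,2]>180]; print(len(w),cv2.minAreaRect(w[:,:2].astype(np.float32)))
    reg=(X>.45)&(X<.52)&(Y>-.28)&(Y<.1)&(Z>.054)&(Z<.068)
    k,l,s,c=cv2.connectedComponentsWithStats(reg.astype(np.uint8))
    for i in range(1,k):
        if s[i,4]>12: print("bolt",s[i,4],P[l==i].mean(0)*1000,np.median(P[l==i][:,2]))
```

```text
t 13.12 tcp [504.7 314.8 276.2] yaw 87.05 zaxis [ 0.001  0.001 -1.   ] F [-0.7 -0.7 -0.5] gap 28.4 q [ 0.42  0.35  0.18  1.41 -0.    2.05]
 now-axes shift [-290.5    7.1  126.1]
 turn [ 0.08 -0.03  1.15] shift after turn [-290.2   13.1  126.2]
side 158 [[487.8, 255.8, 43.1], [501.3, 328.7, 95.2], [528.2, 369.1, 193.5]]
40 ((511.2301025390625, 331.4493713378906), (12.430224418640137, 77.25698852539062), 1.32265305519104)
bolt 57 [497.85595153  23.71985515  60.1673195 ] 0.06031902945860024
bolt 60 [490.7038466  -67.90124998  60.76621183] 0.06137032759591937
bolt 75 [ 483.60588375 -159.48695165   60.56228585] 0.06119215248943932
top 259 [[483.8, 272.5, 41.1], [496.5, 334.3, 94.2], [528.7, 362.9, 229.7]]
30 ((495.06121826171875, 299.8663635253906), (80.39083862304688, 27.559606552124023), 86.61727142333984)
bolt 36 [494.52345648  23.87911142  61.08922357] 0.06096108244221887
bolt 38 [487.79232255 -67.82100195  61.42361808] 0.0620017305309698
bolt 39 [ 481.1392935  -159.45806825   61.43230682] 0.06125721640382609
```

View pics/side4.png

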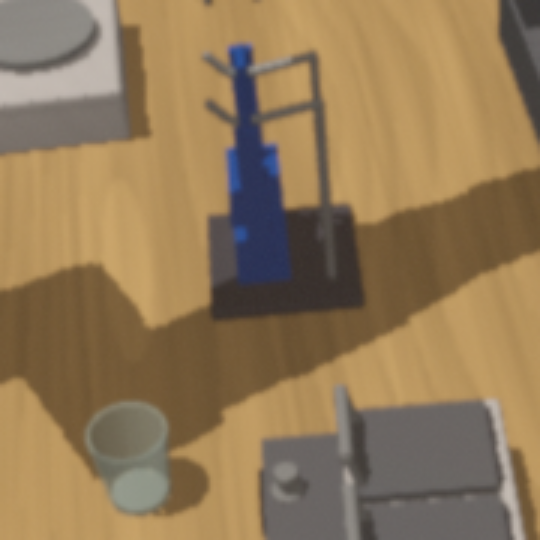

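The carrier hangs upright in both valleys. In this crop the prongs cross it at about (240,70) and (240,115), and the fingers are clear above it. Next come the bolts.

play_rows([
  {"claw": 255, "dp": [-0.01, 0, 0], "angular": [0, 0, 1.1]},
  {"claw": 255, "dp": [-0.02, 0, 0], "angular": [0, 0, 0]},
  {"claw": 255, "dp": [-0.025, 0.001, 0], "angular": [0, 0, 0]},
  {"claw": 255, "dp": [-0.025, 0.001, 0], "angular": [0, 0, 0]},
  {"claw": 255, "dp": [-0.025, 0.001, 0], "angular": [0, 0, 0]},
  {"claw": 255, "dp": [-0.025, 0.001, 0], "angular": [0, 0, 0]},
  {"claw": 255, "dp": [-0.025, 0.001, 0], "angular": [0, 0, 0]},
  {"claw": 255, "dp": [-0.025, 0.001, 0], "angular": [0, 0, 0]},
])

```text
clock: 13.88
tcp_pos: [0.4968, 0.1328, 0.2746]
orientation: [-0.0, 0.732, 0.681, -0.001]
wrist_force: [-0.2, -0.6, 0.5]
finger_gap: -0.0001
```

play_rows([
  {"claw": 255, "dp": [-0.025, 0.001, 0.01], "angular": [0, 0, 0]},
  {"claw": 255, "dp": [-0.025, 0.001, 0.02], "angular": [0, 0, 0]},
  {"claw": 255, "dp": [-0.025, 0, 0.02], "angular": [0, 0, 0]},
  {"claw": 255, "dp": [-0.025, 0, 0.02], "angular": [0, 0, 0]},
  {"claw": 255, "dp": [-0.008, 0, 0.02], "angular": [0, 0, 0]},
  {"claw": 255, "dp": [0, 0, 0.02], "angular": [0, 0, 0]},
  {"claw": 255, "dp": [0, 0, 0.015], "angular": [0, 0, 0]},
  {"claw": 255, "dp": [0, 0, 0], "angular": [0, 0, 0]},
])

```text
clock: 14.55
tcp_pos: [0.4887, 0.0261, 0.1468]
orientation: [-0.003, 0.732, 0.681, -0.003]
wrist_force: [-0.3, -0.1, -1.0]
finger_gap: 0.0002
```

Run:
```python
from h import *
go(492.2,24,80,85.9)
```

```text
t 14.55 tcp [488.7  26.1 146.8] yaw 85.83 zaxis [-0.008  0.001 -1.   ] F [-0.3 -0.1 -1. ] gap 0.2 q [-0.11  0.21 -0.33  1.04 -0.    1.53]
 now-axes shift [-1.9  4.2 66.7]
 turn [-0.44 -0.   -0.07] shift after turn [-1.9  3.7 66.8]
```

play_rows([
  {"claw": 255, "dp": [-0.002, 0.003, 0], "angular": [0, 0, 0]},
  {"claw": 255, "dp": [0, 0, 0.012], "angular": [0, 0, 0]},
  {"claw": 255, "dp": [0, 0, 0.015], "angular": [0, 0, 0]},
  {"claw": 255, "dp": [0, 0, 0.015], "angular": [0, 0, 0]},
  {"claw": 255, "dp": [0, 0, 0.015], "angular": [0, 0, 0]},
  {"claw": 255, "dp": [0, 0, 0.008], "angular": [0, 0, 0]},
  {"claw": 255, "dp": [0, 0, 0], "angular": [0, 0, 0]},
  {"claw": 255, "dp": [0, 0, 0], "angular": [0, 0, 0]},
])

```text
clock: 15.22
tcp_pos: [0.4953, 0.0245, 0.0863]
orientation: [0.0, 0.732, 0.682, 0.0]
wrist_force: [0.2, -0.6, -0.2]
finger_gap: 0.0003
```

Run:
```python
from h import *
go(492.2,24,70,85.9)
```

```text
t 15.22 tcp [495.3  24.5  86.3] yaw 85.95 zaxis [ 0. -0. -1.] F [ 0.2 -0.6 -0.2] gap 0.3 q [-0.11  0.27 -0.42  0.89 -0.    1.53]
 now-axes shift [-0.7 -3.1 16.3]
 turn [0.01 0.01 0.05] shift after turn [-0.7 -3.1 16.3]
```

play_rows([
  {"claw": 255, "dp": [0, -0.003, 0.006], "angular": [0, 0, 0]},
  {"claw": 255, "dp": [0, 0, 0.006], "angular": [0, 0, 0]},
  {"claw": 255, "dp": [0, 0, 0.002], "angular": [0, 0, 0]},
  {"claw": 255, "dp": [0, 0, 0.001], "angular": [0, 0, 0]},
  {"claw": 255, "dp": [0, 0, 0.001], "angular": [0, 0, 0]},
  {"claw": 255, "dp": [0, 0, 0.001], "angular": [0, 0, 0]},
  {"claw": 255, "dp": [0, 0, 0], "angular": [0, 0, 0]},
  {"claw": 255, "dp": [0, 0, 0], "angular": [0, 0, 0]},
])

```text
clock: 15.88
tcp_pos: [0.492, 0.0247, 0.0694]
orientation: [0.0, 0.732, 0.682, 0.0]
wrist_force: [-1.9, 0.7, 4.5]
finger_gap: 0.0005
```

Run:
```python
from h import *
go(492.2,24,70,85.9)
```

```text
t 15.88 tcp [492.   24.7  69.4] yaw 85.95 zaxis [ 0. -0. -1.] F [-1.9  0.7  4.5] gap 0.5 q [-0.11  0.28 -0.45  0.85 -0.    1.53]
 now-axes shift [-0.7  0.2 -0.6]
 turn [0.02 0.01 0.05] shift after turn [-0.7  0.2 -0.6]
```

Contact at z 69.4 with 4.5 N. I'll press 2 mm more.

play_rows([
  {"claw": 255, "dp": [0, 0, 0.001], "angular": [0, 0, 0]},
  {"claw": 255, "dp": [0, 0, 0.001], "angular": [0, 0, 0]},
  {"claw": 255, "dp": [0, 0, 0], "angular": [0, 0, 0]},
  {"claw": 255, "dp": [0, 0, 0], "angular": [0, 0, 0]},
  {"claw": 255, "dp": [0, 0, 0], "angular": [0, 0, 0]},
  {"claw": 255, "dp": [0, 0, 0], "angular": [0, 0, 0]},
  {"claw": 255, "dp": [0, 0, 0], "angular": [0, 0, 0]},
  {"claw": 255, "dp": [0, 0, 0], "angular": [0, 0, 0]},
])

```text
clock: 16.55
tcp_pos: [0.4922, 0.0247, 0.0691]
orientation: [0.001, 0.732, 0.682, 0.0]
wrist_force: [-5.9, 0.2, 19.4]
finger_gap: -0.0004
```

Run:
```python
from h import *
go(492.2,24,70,85.9)
```

```text
t 16.55 tcp [492.2  24.7  69.1] yaw 85.96 zaxis [ 0.001 -0.    -1.   ] F [-5.9  0.2 19.4] gap -0.4 q [-0.11  0.28 -0.45  0.84 -0.    1.53]
 now-axes shift [-0.7  0.  -0.9]
 turn [0.09 0.02 0.06] shift after turn [-0.7  0.  -0.9]
```

The left bolt is firm: 19 N with 0.3 mm of travel. On to the middle one.

play_rows([
  {"claw": 255, "dp": [0, 0, -0.012], "angular": [0, 0, 0]},
  {"claw": 255, "dp": [0, 0, -0.012], "angular": [0, 0, 0]},
  {"claw": 255, "dp": [-0.016, 0, 0], "angular": [0, 0, 0]},
  {"claw": 255, "dp": [-0.02, 0, 0], "angular": [0, 0, 0]},
  {"claw": 255, "dp": [-0.02, 0, 0], "angular": [0, 0, 0]},
  {"claw": 255, "dp": [-0.02, 0, 0], "angular": [0, 0, 0]},
  {"claw": 255, "dp": [-0.018, 0, 0], "angular": [0, 0, 0]},
  {"claw": 255, "dp": [0, 0, 0], "angular": [0, 0, 0]},
])

```text
clock: 17.22
tcp_pos: [0.4859, -0.0717, 0.0911]
orientation: [0.001, 0.733, 0.681, -0.0]
wrist_force: [0.1, 0.2, 0.7]
finger_gap: -0.0003
```

Run:
```python
from h import *
go(485.8,-67.9,70,85.9)
```

```text
t 17.22 tcp [485.9 -71.7  91.1] yaw 85.77 zaxis [ 0.001 -0.002 -1.   ] F [0.1 0.2 0.7] gap -0.3 q [-0.31  0.25 -0.42  0.9  -0.    1.34]
 now-axes shift [ 3.8 -0.4 21.1]
 turn [ 0.07  0.08 -0.13] shift after turn [ 3.8 -0.4 21.1]
```

play_rows([
  {"claw": 255, "dp": [0.003, 0, 0.007], "angular": [0, 0, 0]},
  {"claw": 255, "dp": [0, 0, 0.009], "angular": [0, 0, 0]},
  {"claw": 255, "dp": [0, 0, 0.004], "angular": [0, 0, 0]},
  {"claw": 255, "dp": [0, 0, 0.001], "angular": [0, 0, 0]},
  {"claw": 255, "dp": [0, 0, 0.001], "angular": [0, 0, 0]},
  {"claw": 255, "dp": [0, 0, 0.001], "angular": [0, 0, 0]},
  {"claw": 255, "dp": [0, 0, 0], "angular": [0, 0, 0]},
  {"claw": 255, "dp": [0, 0, 0], "angular": [0, 0, 0]},
])

```text
clock: 17.88
tcp_pos: [0.4852, -0.065, 0.0692]
orientation: [0.0, 0.731, 0.682, -0.0]
wrist_force: [-5.6, 0.6, 18.6]
finger_gap: -0.0003
```

Run:
```python
from h import *
go(485.8,-67.9,70,85.9)
```

```text
t 17.88 tcp [485.2 -65.   69.2] yaw 86.04 zaxis [-0. -0. -1.] F [-5.6  0.6 18.6] gap -0.3 q [-0.3   0.27 -0.45  0.84 -0.    1.34]
 now-axes shift [-2.8  0.8 -0.8]
 turn [-0.01  0.02  0.14] shift after turn [-2.8  0.8 -0.8]
```

The middle bolt is also firm (18.6 N at z 69.2). On to the right one.

play_rows([
  {"claw": 255, "dp": [0, 0, -0.012], "angular": [0, 0, 0]},
  {"claw": 255, "dp": [0, 0, -0.012], "angular": [0, 0, 0]},
  {"claw": 255, "dp": [-0.016, 0, 0], "angular": [0, 0, 0]},
  {"claw": 255, "dp": [-0.02, 0, 0], "angular": [0, 0, 0]},
  {"claw": 255, "dp": [-0.02, 0, 0], "angular": [0, 0, 0]},
  {"claw": 255, "dp": [-0.02, 0, 0], "angular": [0, 0, 0]},
  {"claw": 255, "dp": [-0.018, 0, 0], "angular": [0, 0, 0]},
  {"claw": 255, "dp": [0, 0, 0], "angular": [0, 0, 0]},
])

```text
clock: 18.55
tcp_pos: [0.4792, -0.1615, 0.0912]
orientation: [0.0, 0.732, 0.681, -0.0]
wrist_force: [0.1, 0.6, -0.2]
finger_gap: -0.0004
```

play_rows([
  {"claw": 255, "dp": [0, 0, 0.007], "angular": [0, 0, 0]},
  {"claw": 255, "dp": [0, 0, 0.009], "angular": [0, 0, 0]},
  {"claw": 255, "dp": [0, 0, 0.004], "angular": [0, 0, 0]},
  {"claw": 255, "dp": [0, 0, 0.001], "angular": [0, 0, 0]},
  {"claw": 255, "dp": [0, 0, 0.001], "angular": [0, 0, 0]},
  {"claw": 255, "dp": [0, 0, 0.001], "angular": [0, 0, 0]},
  {"claw": 255, "dp": [0, 0, 0], "angular": [0, 0, 0]},
  {"claw": 255, "dp": [0, 0, 0], "angular": [0, 0, 0]},
])

```text
clock: 19.22
tcp_pos: [0.4793, -0.1598, 0.0689]
orientation: [0.0, 0.732, 0.682, 0.0]
wrist_force: [-0.3, -0.6, -0.4]
finger_gap: -0.0
```

Run:
```python
from h import *
go(478.9,-159.5,70,85.9)
```

```text
t 19.22 tcp [ 479.3 -159.8   68.9] yaw 85.96 zaxis [ 0.001 -0.001 -1.   ] F [-0.3 -0.6 -0.4] gap -0.0 q [-0.48  0.3  -0.42  0.85 -0.    1.16]
 now-axes shift [ 0.3 -0.4 -1.1]
 turn [0.03 0.03 0.06] shift after turn [ 0.3 -0.4 -1.1]
```

play_rows([
  {"claw": 255, "dp": [0, 0, 0.001], "angular": [0, 0, 0]},
  {"claw": 255, "dp": [0, 0, 0.001], "angular": [0, 0, 0]},
  {"claw": 255, "dp": [0, 0, 0.001], "angular": [0, 0, 0]},
  {"claw": 255, "dp": [0, 0, 0.001], "angular": [0, 0, 0]},
  {"claw": 255, "dp": [0, 0, 0.001], "angular": [0, 0, 0]},
  {"claw": 255, "dp": [0, 0, 0.001], "angular": [0, 0, 0]},
  {"claw": 255, "dp": [0, 0, 0], "angular": [0, 0, 0]},
  {"claw": 255, "dp": [0, 0, 0], "angular": [0, 0, 0]},
])

```text
clock: 19.88
tcp_pos: [0.4793, -0.16, 0.0628]
orientation: [0.0, 0.732, 0.682, 0.0]
wrist_force: [1.1, -0.7, 2.4]
finger_gap: -0.0003
```

Run:
```python
from h import *
go(478.9,-159.5,63,85.9)
```

```text
t 19.88 tcp [ 479.3 -160.    62.8] yaw 85.94 zaxis [ 0.001 -0.    -1.   ] F [ 1.1 -0.7  2.4] gap -0.3 q [-0.48  0.31 -0.42  0.84 -0.    1.16]
 now-axes shift [ 0.5 -0.4 -0.2]
 turn [0.04 0.02 0.04] shift after turn [ 0.5 -0.4 -0.2]
```

play_rows([
  {"claw": 255, "dp": [0, 0, 0.001], "angular": [0, 0, 0]},
  {"claw": 255, "dp": [0, 0, 0.0015], "angular": [0, 0, 0]},
  {"claw": 255, "dp": [0, 0, 0], "angular": [0, 0, 0]},
  {"claw": 255, "dp": [0, 0, 0], "angular": [0, 0, 0]},
  {"claw": 255, "dp": [0, 0, 0], "angular": [0, 0, 0]},
  {"claw": 255, "dp": [0, 0, 0], "angular": [0, 0, 0]},
  {"claw": 255, "dp": [0, 0, 0], "angular": [0, 0, 0]},
  {"claw": 255, "dp": [0, 0, 0], "angular": [0, 0, 0]},
])

```text
clock: 20.55
tcp_pos: [0.4795, -0.1601, 0.0619]
orientation: [0.001, 0.732, 0.682, 0.0]
wrist_force: [-2.1, 1.3, 14.1]
finger_gap: -0.0003
```

play_rows([
  {"claw": 255, "dp": [0, 0, -0.01], "angular": [0, 0, 0]},
  {"claw": 255, "dp": [0, 0, -0.02], "angular": [0, 0, 0]},
  {"claw": 255, "dp": [0, 0, -0.02], "angular": [0, 0, 0]},
  {"claw": 255, "dp": [0, 0, -0.02], "angular": [0, 0, 0]},
  {"claw": 255, "dp": [0, 0, -0.02], "angular": [0, 0, 0]},
  {"claw": 100, "dp": [0, 0.015, -0.01], "angular": [0, 0, 0]},
  {"claw": 100, "dp": [0, 0.015, 0], "angular": [0, 0, 0]},
  {"claw": 100, "dp": [0, 0.015, 0], "angular": [0, 0, 0]},
])

```text
clock: 21.22
tcp_pos: [0.5243, -0.1632, 0.1613]
orientation: [0.001, 0.732, 0.682, 0.0]
wrist_force: [0.3, -0.6, 0.6]
finger_gap: 0.0356
```

Run:
```python
from h import *
go(526.4,-162,98,85.9)
for n in ("side","top"):
    im,P=cloud(n); X,Y,Z=np.moveaxis(P,-1,0)
    reg=(X>.45)&(X<.515)&(Y>-.28)&(Y<.1)&(Z>.05)&(Z<.068)
    k,l,s,c=cv2.connectedComponentsWithStats(reg.astype(np.uint8))
    for i in range(1,k):
        if s[i,4]>8: print(n,"bolt",s[i,4],(np.median(P[l==i],axis=0)*1000).round(1))
```

```text
t 21.22 tcp [ 524.3 -163.2  161.3] yaw 85.93 zaxis [ 0.001 -0.001 -1.   ] F [ 0.3 -0.6  0.6] gap 35.6 q [-0.45  0.3  -0.17  1.1  -0.    1.19]
 now-axes shift [ 1.4  1.9 63.3]
 turn [0.05 0.04 0.03] shift after turn [ 1.3  2.  63.3]
side bolt 43 [490.4 -72.1  60.6]
side bolt 63 [ 484.  -159.3   54.2]
top bolt 35 [494.   24.5  60.7]
top bolt 39 [487.5 -67.6  60.3]
```

The right bolt is loose: it bottomed 7 mm down and its top stays at 54 mm. Now I'll grasp the right handle.

play_rows([
  {"claw": 100, "dp": [0.001, 0.002, 0.008], "angular": [0, 0, 0]},
  {"claw": 100, "dp": [0, 0, 0.012], "angular": [0, 0, 0]},
  {"claw": 100, "dp": [0, 0, 0.012], "angular": [0, 0, 0]},
  {"claw": 100, "dp": [0, 0, 0.012], "angular": [0, 0, 0]},
  {"claw": 100, "dp": [0, 0, 0.01], "angular": [0, 0, 0]},
  {"claw": 100, "dp": [0, 0, 0.008], "angular": [0, 0, 0]},
  {"claw": 100, "dp": [0, 0, 0], "angular": [0, 0, 0]},
  {"claw": 100, "dp": [0, 0, 0], "angular": [0, 0, 0]},
], force=30)

```text
clock: 21.98
tcp_pos: [0.5252, -0.1619, 0.0977]
orientation: [-0.001, 0.732, 0.682, -0.0]
wrist_force: [0.2, 0.0, 1.1]
finger_gap: 0.0521
```

play_rows([
  {"claw": 200, "dp": [0, 0, 0], "angular": [0, 0, 0]},
  {"claw": 255, "dp": [0, 0, 0], "angular": [0, 0, 0]},
  {"claw": 255, "dp": [0, 0, 0], "angular": [0, 0, 0]},
  {"claw": 255, "dp": [0, 0, 0], "angular": [0, 0, 0]},
  {"claw": 255, "dp": [0, 0, 0], "angular": [0, 0, 0]},
  {"claw": 255, "dp": [0, 0, 0], "angular": [0, 0, 0]},
  {"claw": 255, "dp": [0, 0, 0], "angular": [0, 0, 0]},
  {"claw": 255, "dp": [0, 0, 0], "angular": [0, 0, 0]},
])

```text
clock: 22.65
tcp_pos: [0.5247, -0.1622, 0.0989]
orientation: [-0.0, 0.732, 0.682, -0.001]
wrist_force: [-5.0, 0.5, 4.5]
finger_gap: 0.0089
```

Run:
```python
from h import *
go(526.4,-162,98,85.9)
p=np.array([-105,35.]);prev=0
for a in range(0,56,5):
    t=np.radians(a);q=np.array([-105*np.cos(t)+35*np.sin(t),105*np.sin(t)+35*np.cos(t)])
    print(a,np.round(q-p,1)); p=q
```

```text
t 22.65 tcp [ 524.7 -162.2   98.9] yaw 85.92 zaxis [-0.002 -0.001 -1.   ] F [-5.   0.5  4.5] gap 8.9 q [-0.45  0.35 -0.26  0.96 -0.    1.2 ]
 now-axes shift [0.4 1.7 0.9]
 turn [-0.11  0.05  0.02] shift after turn [0.4 1.7 0.9]
0 [0. 0.]
5 [3.5 9. ]
10 [4.2 8.7]
15 [5.  8.3]
20 [5.7 7.8]
25 [6.3 7.3]
30 [6.9 6.7]
35 [7.5 6.1]
40 [8.  5.4]
45 [8.4 4.7]
50 [8.8 3.9]
55 [9.1 3.2]
```

play_rows([
  {"claw": 255, "dp": [0, 0.0017, -0.0045], "angular": [0, 0, 0]},
  {"claw": 255, "dp": [0, 0.0018, -0.0045], "angular": [0, 0, 0]},
  {"claw": 255, "dp": [0, 0.0021, -0.0044], "angular": [0, 0, 0]},
  {"claw": 255, "dp": [0, 0.0021, -0.0043], "angular": [0, 0, 0]},
  {"claw": 255, "dp": [0, 0.0025, -0.0042], "angular": [0, 0, 0]},
  {"claw": 255, "dp": [0, 0.0025, -0.0041], "angular": [0, 0, 0]},
  {"claw": 255, "dp": [0, 0.0028, -0.0039], "angular": [0, 0, 0]},
  {"claw": 255, "dp": [0, 0.0029, -0.0039], "angular": [0, 0, 0]},
])

```text
clock: 23.32
tcp_pos: [0.5413, -0.1634, 0.1321]
orientation: [-0.002, 0.732, 0.681, -0.002]
wrist_force: [-9.4, -1.5, 4.7]
finger_gap: 0.0088
```

Run:
```python
from h import *
go(543.1,-163.4,132.7,85.9)
```

```text
t 23.32 tcp [ 541.3 -163.4  132.1] yaw 85.9 zaxis [-0.006 -0.    -1.   ] F [-9.4 -1.5  4.7] gap 8.8 q [-0.43  0.35 -0.17  1.06 -0.    1.21]
 now-axes shift [ 0.2  1.7 -0.6]
 turn [-0.36  0.05 -0.  ] shift after turn [ 0.2  1.7 -0.6]
```

play_rows([
  {"claw": 255, "dp": [0, 0.003, -0.004], "angular": [0, 0, 0]},
  {"claw": 255, "dp": [0, 0.0031, -0.0038], "angular": [0, 0, 0]},
  {"claw": 255, "dp": [0, 0.0033, -0.0035], "angular": [0, 0, 0]},
  {"claw": 255, "dp": [0, 0.0034, -0.0034], "angular": [0, 0, 0]},
  {"claw": 255, "dp": [0, 0.0036, -0.0032], "angular": [0, 0, 0]},
  {"claw": 255, "dp": [0, 0.0037, -0.003], "angular": [0, 0, 0]},
  {"claw": 255, "dp": [0, 0.0039, -0.0028], "angular": [0, 0, 0]},
  {"claw": 255, "dp": [0, 0.004, -0.0027], "angular": [0, 0, 0]},
])

```text
clock: 23.98
tcp_pos: [0.57, -0.1656, 0.1601]
orientation: [-0.001, 0.732, 0.681, -0.002]
wrist_force: [-10.7, -1.2, 9.5]
finger_gap: 0.0089
```

Run:
```python
from h import *
go(571.7,-165.4,158.2,85.9)
im,P=cloud("side");cv2.imwrite("pics/s5.png",cv2.resize(im[200:400,220:420,::-1],None,fx=3,fy=3))
```

```text
t 23.98 tcp [ 570.  -165.6  160.1] yaw 85.9 zaxis [-0.004 -0.001 -1.   ] F [-10.7  -1.2   9.5] gap 8.9 q [-0.42  0.38 -0.05  1.14 -0.    1.23]
 now-axes shift [0.3 1.7 1.9]
 turn [-0.23  0.09  0.  ] shift after turn [0.3 1.7 1.9]
```

View pics/s5.png

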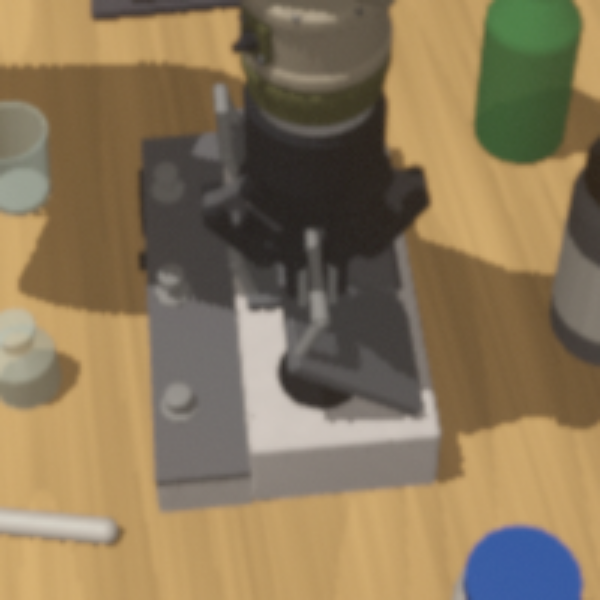

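The cap is about 40° open with the fingers on its bar at about (315,290). The other caps are shut. I'll go on to about 53°.

play_rows([
  {"claw": 255, "dp": [0, 0.0038, -0.0027], "angular": [0, 0, 0]},
  {"claw": 255, "dp": [0, 0.0038, -0.0026], "angular": [0, 0, 0]},
  {"claw": 255, "dp": [0, 0.004, -0.0025], "angular": [0, 0, 0]},
  {"claw": 255, "dp": [0, 0.004, -0.0023], "angular": [0, 0, 0]},
  {"claw": 255, "dp": [0, 0.004, -0.002], "angular": [0, 0, 0]},
  {"claw": 255, "dp": [0, 0.003, -0.0015], "angular": [0, 0, 0]},
  {"claw": 255, "dp": [0, 0, 0], "angular": [0, 0, 0]},
  {"claw": 255, "dp": [0, 0, 0], "angular": [0, 0, 0]},
])

```text
clock: 24.7
tcp_pos: [0.5954, -0.1676, 0.1732]
orientation: [0.001, 0.732, 0.682, 0.0]
wrist_force: [-4.3, -1.9, 6.8]
finger_gap: 0.0086
```

play_rows([
  {"claw": 255, "dp": [0, 0, 0], "angular": [0, 0, 0]},
  {"claw": 255, "dp": [0, 0, 0], "angular": [0, 0, 0]},
  {"claw": 255, "dp": [0, 0, 0], "angular": [0, 0, 0]},
  {"claw": 255, "dp": [0, 0, 0], "angular": [0, 0, 0]},
  {"claw": 255, "dp": [0, 0, 0], "angular": [0, 0, 0]},
  {"claw": 255, "dp": [0, 0, 0], "angular": [0, 0, 0]},
  {"claw": 255, "dp": [0, 0, 0], "angular": [0, 0, 0]},
  {"claw": 255, "dp": [0, 0, 0], "angular": [0, 0, 0]},
])

```text
clock: 25.37
tcp_pos: [0.5953, -0.1675, 0.1732]
orientation: [0.001, 0.732, 0.682, 0.0]
wrist_force: [-2.2, -2.3, 5.4]
finger_gap: 0.0087
```

Run:
```python
from h import *
go(592,-165.4,172,85.9)
s=env.get_state(); print(np.abs(s["qvel"]).max())
p=s["tcp_pos"]*1000; h=(526.4+105,107-35)
b=(p[0]-h[0],p[2]+9-h[1]); print("est angle",180-np.degrees(np.arctan2(b[1],b[0]))-np.degrees(np.arctan2(35,105)),np.hypot(*b))
im,P=cloud("side");cv2.imwrite("pics/s6.png",im[...,::-1]); X,Y,Z=np.moveaxis(P,-1,0)
m=(X>.5)&(X<.68)&(Z>.08)&(Z<.2)&(Y>-.24)&(Y<-.125)&(im.max(2)<120)
q=P[m]; # cap plate slope
A=np.c_[q[:,0],q[:,1],np.ones(len(q))]
w=np.ones(len(q),bool)
for _ in range(8):
    c=np.linalg.lstsq(A[w],q[w,2],rcond=None)[0]; r=np.abs(A@c-q[:,2]); w=r<max(.005,np.median(r))
print("plate slope deg",np.degrees(np.arctan(-c[0])),w.sum(),len(q))
hsv=cv2.cvtColor(im,cv2.COLOR_RGB2HSV)
b=(hsv[...,0]>105)&(hsv[...,0]<130)&(hsv[...,1]>130)&(X>.35)&(X<.6)&(Y>.2)&(Y<.42)&(Z>.03)
print("carrier",(np.percentile(P[b],[1,50,99],axis=0)*1000).round(1).tolist())
```

```text
t 25.37 tcp [ 595.3 -167.5  173.2] yaw 85.93 zaxis [ 0.002 -0.001 -1.   ] F [-2.2 -2.3  5.4] gap 8.7 q [-0.4   0.42  0.04  1.19 -0.    1.24]
 now-axes shift [ 1.9 -3.4  1.2]
 turn [0.1  0.07 0.03] shift after turn [ 1.9 -3.4  1.2]
0.0017714454461749145
est angle 53.409016561601234 115.95941689252996
plate slope deg 52.86781035589483 809 1259
carrier [[486.4, 254.5, 42.3], [505.1, 284.7, 95.6], [527.6, 367.0, 193.8]]
```

View pics/s6.png

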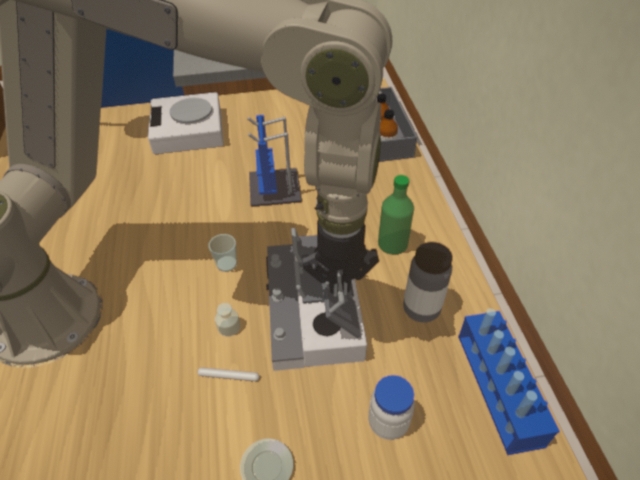

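The picture shows the right cap held open at about (338,300) and the carrier hanging at (266,155). The bystanders are where they started. The plate slope gives about 53° and the arm is at rest.

```bash
python3 -c "
from workcell import env
print(env.hand_in())"
```

```text
the job is handed in; nothing more can be done
None
```

I hung the blue carrier on both prongs, found the right bolt loose, and handed in with the right cap held open at about 53°. The clock read about 25.4 s of the 72 s allowed. The hand-in reports no verdict.

- **Carrier:** I let go of it with the bar about 187 mm above the bench. In the last picture it still hung upright and untouched.
- **Bolts:** I tapped left, middle, right.
  - **Left:** firm at about 19 N.
  - **Middle:** firm at about 19 N.
  - **Right:** sank about 7 mm under a light press. Its top stayed down at 54 mm, while the other two measured about 61 mm.
- **Cap:** The fingers still grip the handle of the right cap (gap 8.7 mm) with the arm at rest. The fitted plate slope gave 52.9° and the arm position gave 53.4°.
- **Rest of the bench:** The other two caps looked shut and the bystanders looked unmoved. I checked both by eye only.

The two cameras disagreed by about 3 mm in x, so I used their mean. During the lift the wrist force reached about 14 N because my arc was slightly too tight, and it settled to about 6 N while holding.

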